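# Free the lamp glass and stand it in the rack

## Task

Take the glass out of the lamp housing for cleaning: swing the small brass tab well aside so that it no longer bars the pane's top edge, and draw the pane up out of its channels along its slope. Stand it, same edge up, in the middle of the leaning wooden rack: lower it gently until its foot rests on the adjustable ledge (clamped at a different height each time) before letting go, without dropping it or pushing the ledge down, and leave it leaning flat on the board. Leave the tab swung aside, and the tin, the screwdriver and the bronze canopy where they are.

Things in the scene. Friction and masses are not known exactly. Their poses are not given: they have to be found in the camera images.
- housing: Fixed dark steel lamp housing; origin at the centre of the underside of its foot plate (130 x by 150 y by 8 mm), z up. Its glazed face leans 25 deg from vertical, top towards -x. In its frame: slope s (up along the pane) = (-sin25, 0, cos25); face normal n (out of the front) = (cos25, 0, sin25); across = y. The lamp box reaches 66 mm behind the pane (-n) and 88 mm up s
- housing_sill (a point): Middle of the pane's foot in the housing, (35, 0, 48) mm in its frame; axes as the housing's. s is counted from here. The pane stands in two side channels, 12 mm wide along n, 103 mm apart along y (rear rails up to s = 88, front lips to s = 65), behind a sill lip 12 mm high: it comes out only along +s. Above s = 88 only the tab's post stands
- tab_pivot (a point): Pivot of the tab, fixed, on its post (14 x 14 mm, top at s = 131): at y = +64.5 mm, n = 0, s = 132 mm from the sill point. The tab turns about s through here, and its underside lies here, 2 mm above the pane's top edge. Axes: z = slope direction s, x = normal n, y = across
- tab (a joint): Angle (rad) of the brass swing tab: 0 = pointing to the housing's -y over the pane's top corner; positive swings its end to the front (+n), negative to the back (-n), up to 1.7. Plate 44 x 14 x 5 mm, 34 mm of it on the pane's side of the pivot. Friction (about 0.06 N m, 2.5 N at the lug) keeps it where it is left. Clear of the pane from 0.95 rad on, either way
- tab_lug (a point): Centre of the upright lug on the tab by which it is pushed: 8 mm along the tab, 6 mm thick, 20 mm tall along s (s = 137 to 157 mm), 26 mm from the pivot. Axes turn with the tab: z = slope direction s, -y along the tab away from the pivot
- pane_center (a point): Centre of the loose pane: glass in a slim brass edging, 100 wide (y) x 130 tall (z) x 8 mm thick (x), about 0.2 kg. z points up along the pane, x out of its front. Its upper 42 mm are free in front and behind, in the housing and (upper 52 mm) in the rack: pinch the 8 mm thickness at mid top edge, fingers coming down along the slope
- rack: Fixed wooden rack; origin at the centre of the underside of its base (120 x by 160 y by 18 mm), z up. Its board, 130 mm wide (y), leans 20 deg, top towards -x; the pane leans on its upper (+x) face. Up the board = (-sin20, 0, cos20), normal = (cos20, 0, sin20). The board ends 78 mm above the ledge's lowest setting. The ledge that the pane's foot stands on is adjustable; see rack_seat
- rack_seat (a point): Where the middle of the pane's foot rests, its back on the board, if the ledge is at its LOWEST setting: (18.4, 0, 21.6) mm in the rack's frame; axes as the rack's. The ledge is clamped 0 to 22 mm higher up the board, unmeasured: feel for it; it slips under about 20 N. It is square to the board, 22 mm deep from the board's face (4 mm behind this point) to a front lip 12 mm high
- tin: Bystander: small round yellow tin 72 mm across, 60 mm tall; origin under its centre
- driver: Bystander: screwdriver with black handle lying on the bench; origin under its middle
- canopy: Bystander: brown bronze ceiling canopy, a low dome 94 mm across, 38 mm tall; origin under its centre
Mind the look-alikes: they are no part of the job. Of the things that look like the part that bears pane_center, the larger one is meant.

How it is judged (in metres and radians):
On the way, in this order (a step that is already met when the one before it is completed fails the run):
1. the tab is swung aside (0.95 rad or more, either way) with the pane still in the housing ((value of joint tab above 0.95 rad or value of joint tab below -0.95 rad) and distance of pane_center from where it was at the start of the episode below 0.02 m), for 0.2 s.
2. the pane is drawn clear of its channels, at least 95 mm from where it stood ((value of joint tab above 0.95 rad or value of joint tab below -0.95 rad) and distance of pane_center from where it was at the start of the episode above 0.095 m and height (world z) of pane_center above 0.12 m), for 0.1 s.
3. the pane's foot is set on the ledge while it is still held (not dropped) (contact force between pane and ledge above 0.3 N and contact force between the fingers and pane above 1 N), for 0.1 s.
At the end, for the whole second after the job is handed in: The pane stands at rest in the rack, released, top edge up, foot on the ledge and back on the board (to about 12 mm), within 20 mm of the rack's middle, leaning 20 +- 6 deg, square to the board within 0.12 rad; the tab is still at least 0.95 rad aside ((value of joint tab above 0.95 rad or value of joint tab below -0.95 rad) and x of pane_center in the frame of rack between -0.02381 and 0.00819 m and y of pane_center in the frame of rack between -0.02 and 0.02 m and z of pane_center in the frame of rack between 0.07469 and 0.11169 m and angle between pane_center's own z axis and vertical between 0.244346 and 0.453786 rad and angle between the y axis of pane_center and the y axis of rack, either way round below 0.12 rad and linear speed of pane below 0.01 m/s and contact force between pane and rack above 0.5 N and contact force between the fingers and pane below 0.1 N); the robot touches nothing.
It fails at once if a bystander is shifted by more than 20 mm (distance of any of tin, driver, canopy from where it was at the start of the episode above 0.02 m).
It fails at once if the pane is pressed down so hard that the ledge slips by more than 4 mm (distance of ledge from where it was at the start of the episode above 0.004 m).
It also fails if it takes over 64 s, if anything falls off the work surface, if the arm or the gripper's body presses on something with over 40 N, if the wrist force passes 120 N, or if a joint passes its speed limit or range.

## Robot

A 7-joint arm with a two-finger parallel gripper is mounted at the origin on the work surface. World frame = base frame: x ahead of the robot, y to its left, z up, the work surface at z = 0. Lengths are in mm, angles in rad, forces in N, time in s.
With the tool pointing down it reaches from about 350 to 900 mm from the base axis. Payload 19.9 kg.
Tool frame: the origin (TCP) lies where the fingers leave the gripper's body, on its centre line; the fingertips stand 73 mm ahead of it and the grasp point (between the pads) lies 54 mm ahead of it; z points along the fingers, y is the direction in which the jaws open and shut (so a half turn about z gives the same grasp; the last joint's range is limited). The gripper opens to 85 mm and grips with 20 to 120 N. Pads are 22 mm wide; open, the fingers measure 114 mm over their backs; the gripper's body (76 mm by 85 mm) begins 54 mm behind the grasp point. The pads swing forward as they close: fully open they stand 13 mm farther back than shut.
Start: joints at [-1.3, 0.417, -0.01, 1.614, 0.005, 1.111, -0.053], TCP at [192.316, 594.662, 303.86] pointing down, gripper open.
Joint ranges: [-2.81, 2.81], [-0.39, 2.02], [-1.27, 1.25], [0.06, 2.57], [-1.19, 4.33], [0.19, 2], [-2.82, 2.82]. Speed limits (rad/s): [1.89, 1.89, 2.39, 2.39, 3.01, 3.01, 3.01].

## Interface

Orientations are given as a 3x3 rotation matrix whose columns are the frame's x, y, z axes.
In Python, from workcell import state, get_image, camera_params, close_job gives the robot as it stands.
- The arm moves only by the tool step_arm, never from a script. Its argument "plan" is a list of rows, each a list of 6 numbers: the shift along the tool's x, y, z in m, then the turn, a rotation vector about the tool's x, y, z in rad. In form: [[x, y, z, ax, ay, az], ...]. A call has 1 to 20 rows; each row is the pose to reach, as a shift and turn from the pose commanded when the call began, along the tool's axes at that moment; what a row does not reach only later rows make up. A row lasts 1/12 s, in which the tool goes at most 41.7 mm and 7.16 degrees, less where a joint would pass 70% of its speed; a pose out of reach is approached as far as the arm can. A call with a gripper value outside its range is refused whole. "claw" is the opening, from -1 (shut) to 1 (fully open), set as the call begins (left out, the last holds). The fingers move at their own pace and stop on an object; "force" is the grip in N (left out, the last holds). Time passes only in rows, so rows that repeat a pose let the fingers close. It gives the time, the measured TCP pose, the force and the opening at its end, in the units of the state.
- state(): the state, without advancing time (a new reading comes with each control period).
- get_image(name): name is "scene" or "top" or "wrist"; returns the picture (480x640x3 uint8, red, green, blue); there is no depth.
- camera_params(name): a dict with "mtx" (3x3 intrinsics, pixels), "rvec" (rotation vector, rad) and "tvec" (3), from world to camera coordinates, as OpenCV has them. Camera axes: x right, y down, z forward; pixel columns grow to the right and rows downward; lengths in mm; the calibration is good to about 2 mm. A picture is of the moment at which its call begins: read the wrist's pose just before it. camera_params takes no time and is no camera call; for the wrist camera it gives the pose at the moment of the call.
- close_job(): hands the job in, once; it reports no verdict.
The state is a dict: "time": time; "q": joint angles; "joint_vel": joint speeds; "joint_torque": joint torques, N m; "eef_pos": TCP position; "eef_rot": TCP orientation; "ft_force": force on the tool from outside, world axes, zero at the start; "torque": the same for the moment, N m; "gripper_width": finger opening in mm.
Only numpy, scipy, OpenCV 4.12 (cv2) and the standard library are available. Lean on these libraries where they do the work, as an engineer would, in place of code of your own. Each camera call takes 0.05 s, during which the arm holds its last target.

## Working session

There is one attempt and no reset: what is moved stays moved. The work goes in short steps, Python scripts to look and compute and a tool call to move; the robot and the scene stay as the last step left them, time stands still between calls to the robot, and variables do not carry over. Pictures are saved under pics/ and viewed, and the job is handed in when it is done.

Besides the shell and the picture viewer there is one more tool, called after ">>>" as name([rows], argument=value, ...), one row to a line, values as JSON. step_arm: Moves the arm, as the interface text tells. Its arguments: {"type":"object","properties":{"plan":{"type":"array","items":{"type":"array","items":{"type":"number"}}},"claw":{"type":"number"},"force":{"type":"number"}},"required":["plan"]}

```bash
mkdir -p pics; ls; python3 - <<'E'
from workcell import *
import cv2
for n in ["scene","top","wrist"]:
    p=camera_params(n); im=get_image(n); cv2.imwrite(f"pics/{n}0.png",im[:,:,::-1])
    R=cv2.Rodrigues(p["rvec"])[0]; print(n,p["mtx"].tolist(),(-R.T@p["tvec"].reshape(3)).round(1),R[2].round(3))
s=state();print(s)
E
```

```text
pics
scene [[491.33816449632354, 0.0, 323.12005569204734], [0.0, 491.33816449632354, 242.4425291302789], [0.0, 0.0, 1.0]] [1137.8 -497.5  752.6] [-0.558  0.523 -0.645]
top [[595.9611890272803, 0.0, 317.8927585669142], [0.0, 595.9611890272803, 247.56666713232264], [0.0, 0.0, 1.0]] [ 332.3   11.9 1450.3] [ 0.197  0.004 -0.98 ]
wrist [[390.8700185353612, 0.0, 321.665812154311], [0.0, 390.8700185353612, 239.0918944968473], [0.0, 0.0, 1.0]] [119.5 618.4 374. ] [ 0.282 -0.092 -0.955]
{'time': 0.15, 'q': array([-1.29950295,  0.417868  , -0.01032328,  1.6139943 ,  0.00472088,
        1.1106716 , -0.05299724]), 'joint_vel': array([ 0.00085303, -0.00111213,  0.00095098, -0.0005445 , -0.0001938 ,
        0.00110264,  0.00070366]), 'joint_torque': array([-7.87837616e-04, -8.64740252e+01,  6.78645819e-01, -4.35065210e+01,
        1.90952938e-02,  5.78389736e-03,  5.02857779e-05]), 'eef_pos': array([192.26315113, 594.50964938, 303.40190367]), 'eef_rot': array([[-9.51489433e-01,  3.07681361e-01, -1.98152785e-04],
       [ 3.07681412e-01,  9.51489015e-01, -8.96297694e-04],
       [-8.72338956e-05, -9.13785713e-04, -9.99999579e-01]]), 'ft_force': array([ 0.00435154, -0.06029064,  0.58322692]), 'torque': array([-0.00600504,  0.00393049,  0.01743751]), 'gripper_width': 85.29069968857443}
```

View pics/scene0.png

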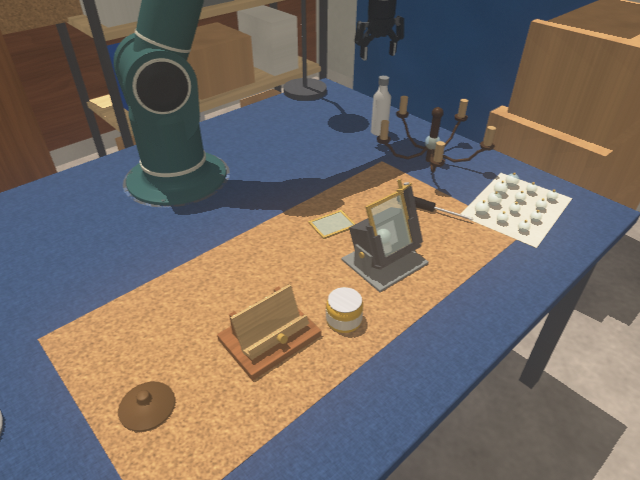

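View pics/top0.png

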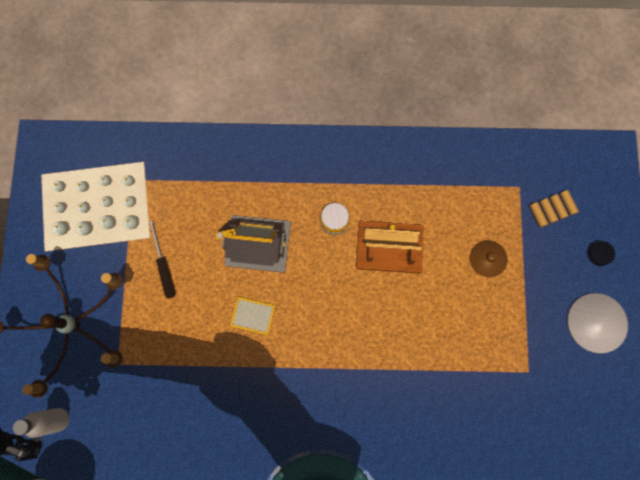

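View pics/wrist0.png

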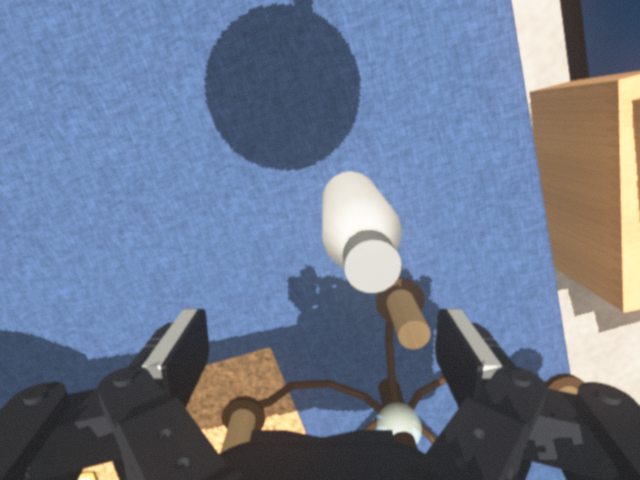

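The top view has +x up and +y left. The housing is near (257,245), the rack (390,246), the tin (335,217), the driver (163,262) and the canopy (489,258). The decoy pane lies flat near (253,316). Next I'll zoom in.

```bash
python3 - <<'E'
import cv2,numpy as np
t=cv2.imread("pics/top0.png");s=cv2.imread("pics/scene0.png")
a=cv2.resize(t[200:290,205:305],(660,594),interpolation=cv2.INTER_CUBIC);cv2.imwrite("pics/tH.png",a)
a=cv2.resize(t[205:285,345:435],(666,592),interpolation=cv2.INTER_CUBIC);cv2.imwrite("pics/tR.png",a)
a=cv2.resize(s[170:290,330:440],(550,600),interpolation=cv2.INTER_CUBIC);cv2.imwrite("pics/sH.png",a)
a=cv2.resize(s[280:380,210:330],(720,600),interpolation=cv2.INTER_CUBIC);cv2.imwrite("pics/sR.png",a)
E
```

```text
(no output)
```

View pics/tH.png

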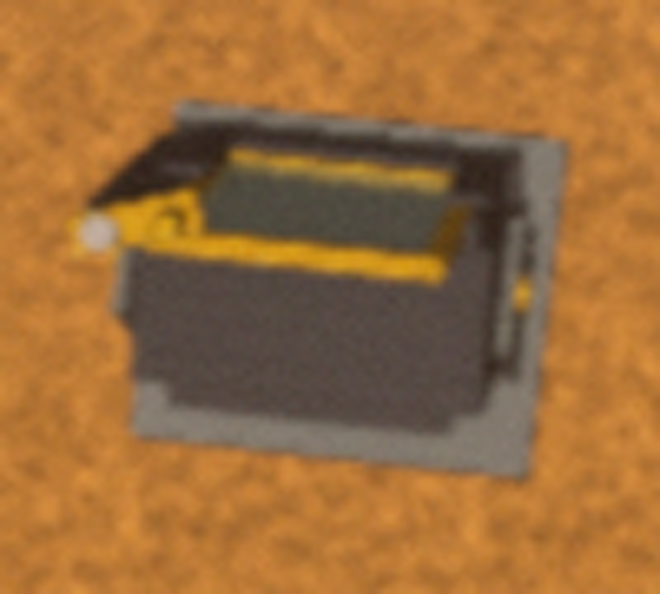

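View pics/tR.png

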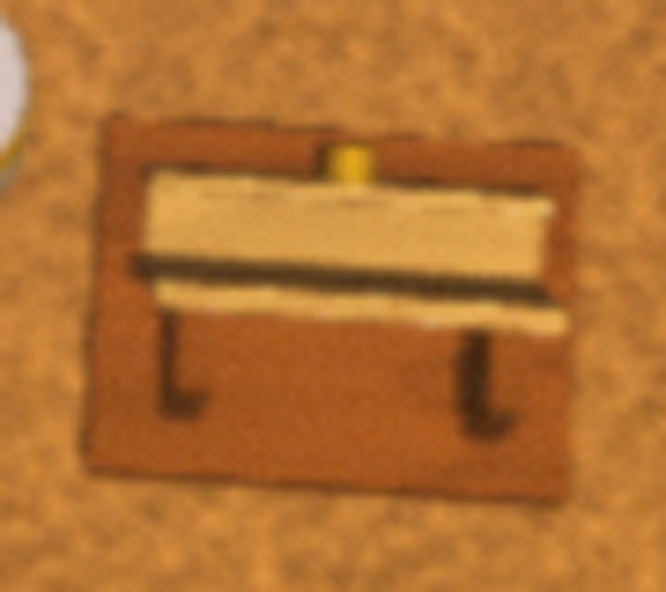

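View pics/sH.png

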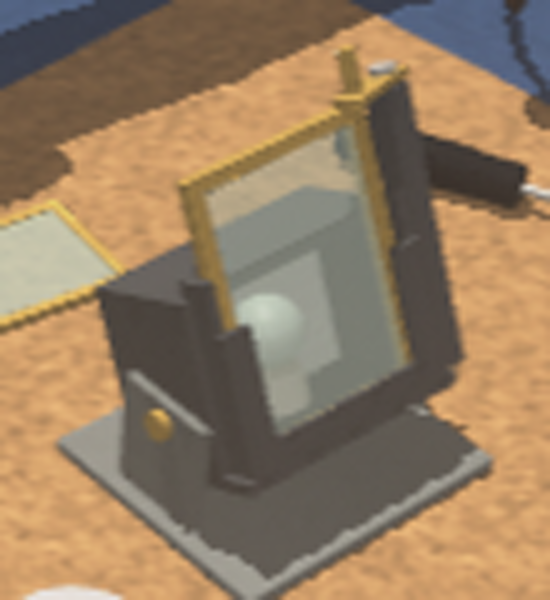

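View pics/sR.png

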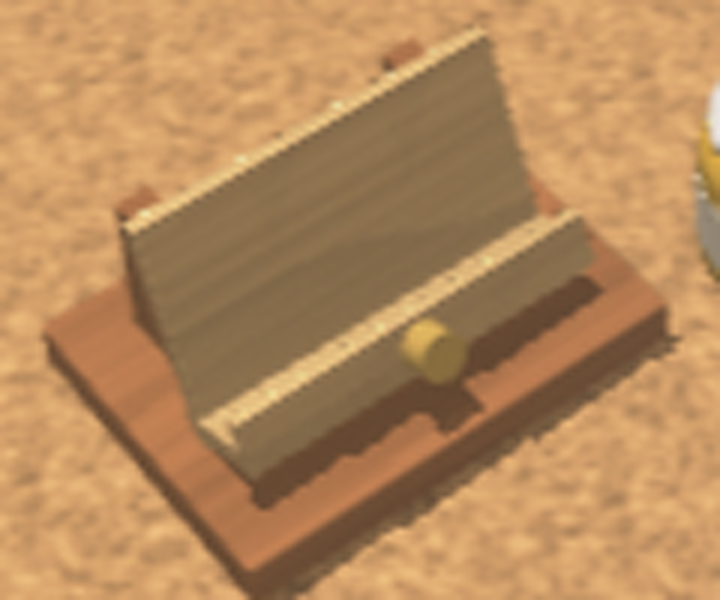

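```bash
cat > h.py <<'E'
import numpy as np,cv2
from workcell import *
def cam(n):
    p=camera_params(n);R=cv2.Rodrigues(np.array(p["rvec"],float))[0];t=np.array(p["tvec"],float).reshape(3);return np.array(p["mtx"]),R,t
def ray(c,uv):
    K,R,t=c;d=R.T@np.linalg.solve(K,[uv[0],uv[1],1]);return -R.T@t,d/np.linalg.norm(d)
def onz(c,uv,z):
    o,d=ray(c,uv);return o+d*(z-o[2])/d[2]
def proj(c,P):
    K,R,t=c;q=K@(R@np.asarray(P,float)+t);return q[:2]/q[2]
def tri(c1,u1,c2,u2):
    A=[];b=[]
    for c,u in((c1,u1),(c2,u2)):
        o,d=ray(c,u);M=np.eye(3)-np.outer(d,d);A.append(M);b.append(M@o)
    return np.linalg.lstsq(np.vstack(A),np.hstack(b),rcond=None)[0]
def fit(model,P): # 2D rigid
    model=np.array(model,float);P=np.array(P)[:,:2]
    mc=model.mean(0);pc=P.mean(0);H=(model-mc).T@(P-pc);th=np.arctan2(H[0,1]-H[1,0],H[0,0]+H[1,1])
    R=np.array([[np.cos(th),-np.sin(th)],[np.sin(th),np.cos(th)]]);o=pc-R@mc
    return o,th,(P-(model@R.T+o))
E
python3 - <<'E'
from h import *
c=cam("top");s=cam("scene")
uc=lambda pts,k,x,y:[((u+.5)/k-.5+x,(v+.5)/k-.5+y) for u,v in pts]
H=[onz(c,p,8) for p in uc([(183,103),(567,143),(527,476),(133,436)],6.6,205,200)]
m=[(65,75),(65,-75),(-65,-75),(-65,75)]
r=fit(m,H);print("housing",r[0],r[1]);print(r[2].round(1))
R=[onz(c,p,18) for p in uc([(105,117),(580,148),(570,500),(88,470)],7.4,345,205)]
m=[(60,80),(60,-80),(-60,-80),(-60,80)]
q=fit(m,R);print("rack",q[0],q[1]);print(q[2].round(1))
# scene check
S=[onz(s,p,8) for p in uc([(490,462),(255,598),(60,440)],5,330,170)]; print("scene housing front-left, front-right, rear-right",np.round(S,1),np.round(H,1))
S=[onz(s,p,18) for p in uc([(668,308),(250,572),(45,340)],6,210,280)]; print(np.round(S,1),np.round(R,1))
E
```

```text
housing [630.15160622 165.8804371 ] -0.08776759548653398
[[-1.2 -2.1]
 [-0.7  1.7]
 [ 1.4  1.5]
 [ 0.4 -1.1]]
rack [ 627.34038076 -159.01002885] -0.04375252642694685
[[-0.  -0.5]
 [-0.5  0.8]
 [ 0.4  0.6]
 [ 0.2 -0.9]]
scene housing front-left, front-right, rear-right [[701.7 233.5   8. ]
 [687.7  91.8   8. ]
 [560.6 100.9   8. ]] [[700.3 232.8   8. ]
 [687.7  87.2   8. ]
 [560.3  98.3   8. ]
 [572.4 245.2   8. ]]
[[ 691.5  -83.3   18. ]
 [ 681.6 -240.3   18. ]
 [ 568.6 -236.6   18. ]] [[ 690.8  -82.2   18. ]
 [ 683.3 -240.8   18. ]
 [ 564.3 -235.7   18. ]
 [ 571.1  -77.3   18. ]]
```

```bash
cat >> h.py <<'E'
from scipy.spatial.transform import Rotation as Ro
HO=[630.2,165.9,-0.088]; RK=[627.3,-159.0,-0.044]
def frame(h,tilt,seat):
    Rz=Ro.from_euler('z',h[2]).as_matrix();a=np.radians(tilt)
    s=Rz@[-np.sin(a),0,np.cos(a)];n=Rz@[np.cos(a),0,np.sin(a)];y=Rz@[0,1,0]
    return np.array([h[0],h[1],0])+Rz@np.array(seat,float),n,y,s
def hf(): return frame(HO,25,[35,0,48])
def rf(): return frame(RK,20,[18.4,0,21.6])
def P(f,n,y,s): return f[0]+f[1]*n+f[2]*y+f[3]*s
def toolR(f): return np.column_stack([f[2],f[1],-f[3]])
def delta(p,R,s=None):
    s=s or state();R0=np.array(s["eef_rot"]);d=R0.T@(np.array(p)-s["eef_pos"]);w=Ro.from_matrix(R0.T@R).as_rotvec()
    return np.r_[(d/1000).round(4),w.round(4)]
E
python3 - <<'E'
from h import *
f=hf();p=P(f,-40,30,330);print(p,delta(p,toolR(f)))
E
```

```text
[492.66475824 208.15097649 330.17683925] [-0.4047 -0.2752 -0.0265 -0.3687 -0.2927  1.3234]
```

>>> step_arm([
  [0, 0, -0.04, 0, 0, 0],
  [0, 0, -0.08, 0, 0, 0],
  [-0.03, -0.02, -0.1, -0.03, -0.02, 0.1],
  [-0.4047, -0.2752, -0.0265, -0.3687, -0.2927, 1.3234],
  [-0.4047, -0.2752, -0.0265, -0.3687, -0.2927, 1.3234],
  [-0.4047, -0.2752, -0.0265, -0.3687, -0.2927, 1.3234],
  [-0.4047, -0.2752, -0.0265, -0.3687, -0.2927, 1.3234],
  [-0.4047, -0.2752, -0.0265, -0.3687, -0.2927, 1.3234],
  [-0.4047, -0.2752, -0.0265, -0.3687, -0.2927, 1.3234],
  [-0.4047, -0.2752, -0.0265, -0.3687, -0.2927, 1.3234],
  [-0.4047, -0.2752, -0.0265, -0.3687, -0.2927, 1.3234],
  [-0.4047, -0.2752, -0.0265, -0.3687, -0.2927, 1.3234],
  [-0.4047, -0.2752, -0.0265, -0.3687, -0.2927, 1.3234],
  [-0.4047, -0.2752, -0.0265, -0.3687, -0.2927, 1.3234],
  [-0.4047, -0.2752, -0.0265, -0.3687, -0.2927, 1.3234],
  [-0.4047, -0.2752, -0.0265, -0.3687, -0.2927, 1.3234],
  [-0.4047, -0.2752, -0.0265, -0.3687, -0.2927, 1.3234],
  [-0.4047, -0.2752, -0.0265, -0.3687, -0.2927, 1.3234],
  [-0.4047, -0.2752, -0.0265, -0.3687, -0.2927, 1.3234],
  [-0.4047, -0.2752, -0.0265, -0.3687, -0.2927, 1.3234],
], claw=-1)

```text
time: 1.82
eef_pos: [492.3, 209.1, 330.5]
eef_rot: [[0.086, 0.903, 0.421], [0.996, -0.079, -0.036], [0.001, 0.423, -0.906]]
ft_force: [0.6, 0.2, 0.4]
gripper_width: 0.1
```

```bash
python3 - <<'E'
from h import *
im=get_image("wrist");cv2.imwrite("pics/w1.png",im[:,:,::-1]);c=cam("wrist");f=hf();print(state()["q"].round(2))
for nm,a in dict(pivot=(0,64.5,137),lugtop=(0,38.5,157),paneTL=(-4,50,130),paneTR=(-4,-50,130),paneTRf=(4,-50,130),paneTLf=(4,50,130)).items(): print(nm,proj(c,P(f,*a)).round(1))
E
```

```text
[-0.98  0.09  0.44  2.04  0.34  0.69 -0.87]
pivot [381.5 184. ]
lugtop [384.1 228.8]
paneTL [373.4 202.8]
paneTR [368.4 328.5]
paneTRf [378.6 328.5]
paneTLf [384.7 202.8]
```

View pics/w1.png

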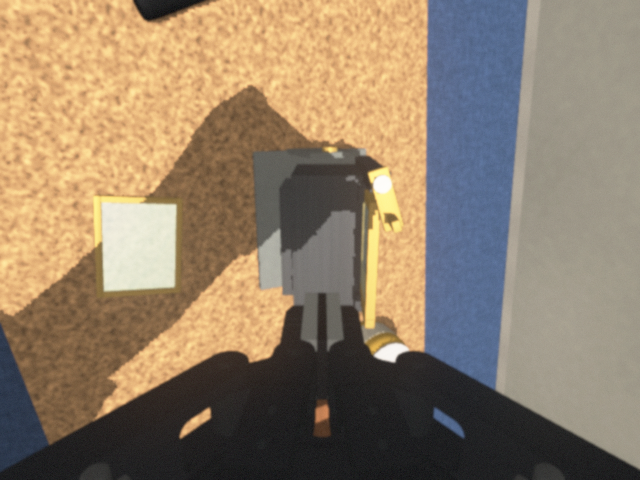

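The wrist view matches my prediction: pivot head at (382,184) and the pane's lower-right end at about (370,328). The tab already points about 0.25 rad to the front. I'll zoom in to refine this.

```bash
python3 - <<'E'
import cv2
a=cv2.imread("pics/w1.png")[140:340,245:415]
cv2.imwrite("pics/w1z.png",cv2.resize(a,(510,600),interpolation=cv2.INTER_CUBIC))
E
```

```text
(no output)
```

View pics/w1z.png

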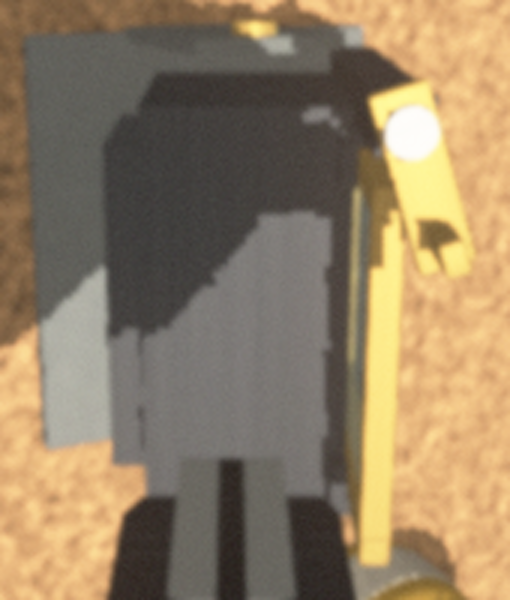

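```bash
python3 - <<'E'
from h import *
f=hf();p=P(f,-20,38.5,215);print(delta(p,toolR(f)))
c=np.array([26,20.])
for i in range(1,17):
    a=-0.1*i; R=np.array([[np.cos(a),-np.sin(a)],[np.sin(a),np.cos(a)]]);d=(c-R@c)/1000
    print([*d.round(4).tolist(),0,0,0,round(a,3)],end=", ")
E
```

```text
[ 0.0075  0.0201  0.1154  0.0002 -0.0014  0.0008]
[-0.0019, 0.0027, 0, 0, 0, -0.1], [-0.0035, 0.0056, 0, 0, 0, -0.2], [-0.0047, 0.0086, 0, 0, 0, -0.3], [-0.0057, 0.0117, 0, 0, 0, -0.4], [-0.0064, 0.0149, 0, 0, 0, -0.5], [-0.0068, 0.0182, 0, 0, 0, -0.6], [-0.0068, 0.0215, 0, 0, 0, -0.7], [-0.0065, 0.0247, 0, 0, 0, -0.8], [-0.0058, 0.0279, 0, 0, 0, -0.9], [-0.0049, 0.0311, 0, 0, 0, -1.0], [-0.0036, 0.0341, 0, 0, 0, -1.1], [-0.0021, 0.037, 0, 0, 0, -1.2], [-0.0002, 0.0397, 0, 0, 0, -1.3], [0.0019, 0.0422, 0, 0, 0, -1.4], [0.0042, 0.0445, 0, 0, 0, -1.5], [0.0068, 0.0466, 0, 0, 0, -1.6],
```

>>> step_arm([
  [0.0075, 0.02, 0.03, 0, 0, 0],
  [0.0075, 0.02, 0.06, 0, 0, 0],
  [0.0075, 0.02, 0.09, 0, 0, 0],
  [0.0075, 0.02, 0.105, 0, -0.0014, 0],
  [0.0075, 0.02, 0.1154, 0, -0.0014, 0],
  [0.0075, 0.02, 0.1154, 0, -0.0014, 0],
  [0.0075, 0.02, 0.1154, 0, -0.0014, 0],
])

```text
time: 2.45
eef_pos: [559.9, 210.1, 234.6]
eef_rot: [[0.088, 0.903, 0.421], [0.996, -0.08, -0.038], [-0.001, 0.423, -0.906]]
ft_force: [0.4, -0.3, 0.2]
gripper_width: -0.2
```

```bash
python3 - <<'E'
from h import *
im=get_image("wrist");cv2.imwrite("pics/w2.png",im[:,:,::-1]);print(state()["q"].round(2),state()["ft_force"])
im=get_image("scene")[140:300,320:450];cv2.imwrite("pics/s2.png",cv2.resize(im[:,:,::-1],(487,600),interpolation=cv2.INTER_CUBIC))
E
```

```text
[-0.86  0.35  0.43  1.99  0.2   0.46 -0.73] [ 0.0735807  -0.4476917   0.23044637]
```

View pics/w2.png

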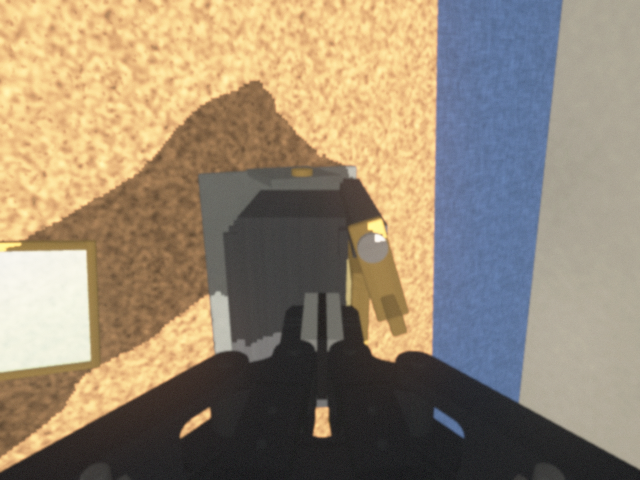

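View pics/s2.png

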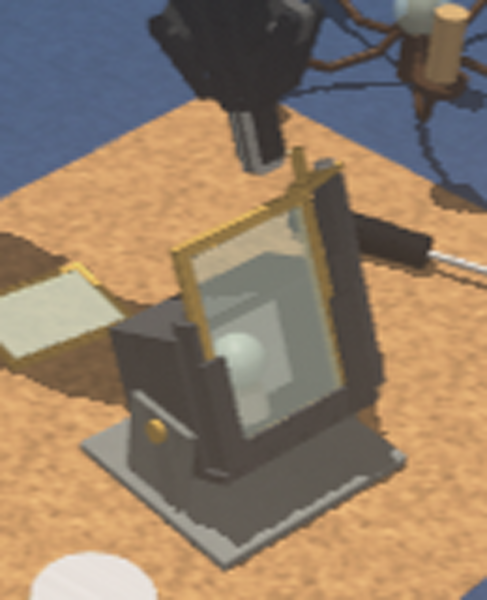

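The fingertips stand behind the lug, clear of the pane. Now I'll sweep them around the pivot.

>>> step_arm([
  [-0.0019, 0.0027, 0, 0, 0, -0.1],
  [-0.0035, 0.0056, 0, 0, 0, -0.2],
  [-0.0047, 0.0086, 0, 0, 0, -0.3],
  [-0.0057, 0.0117, 0, 0, 0, -0.4],
  [-0.0064, 0.0149, 0, 0, 0, -0.5],
  [-0.0068, 0.0182, 0, 0, 0, -0.6],
  [-0.0068, 0.0215, 0, 0, 0, -0.7],
  [-0.0065, 0.0247, 0, 0, 0, -0.8],
  [-0.0058, 0.0279, 0, 0, 0, -0.9],
  [-0.0049, 0.0311, 0, 0, 0, -1.0],
  [-0.0036, 0.0341, 0, 0, 0, -1.1],
  [-0.0021, 0.037, 0, 0, 0, -1.2],
  [-0.0002, 0.0397, 0, 0, 0, -1.3],
  [0.0019, 0.0422, 0, 0, 0, -1.4],
  [0.0042, 0.0445, 0, 0, 0, -1.5],
  [0.0068, 0.0466, 0, 0, 0, -1.6],
  [0.0068, 0.0466, 0, 0, 0, -1.6],
  [0.0068, 0.0466, 0, 0, 0, -1.6],
])

```text
time: 4.05
eef_pos: [602.7, 213.1, 255.1]
eef_rot: [[-0.904, 0.065, 0.422], [0.054, 0.998, -0.037], [-0.424, -0.011, -0.906]]
ft_force: [0.7, 0.0, -0.1]
gripper_width: -0.5
```

```bash
python3 - <<'E'
from h import *
im=get_image("wrist");cv2.imwrite("pics/w3.png",im[:,:,::-1]);s=state();print(s["q"].round(2),s["ft_force"]);f=hf();d=s["eef_pos"]-f[0];print([d@a for a in f[1:]])
im=get_image("scene")[140:300,320:450];cv2.imwrite("pics/s3.png",cv2.resize(im[:,:,::-1],(487,600),interpolation=cv2.INTER_CUBIC))
E
```

```text
[-0.49  0.37  0.02  1.87  0.42  0.57  0.72] [ 0.15166694 -0.58977833  0.17377392]
[np.float64(27.074440681586058), np.float64(44.58107154257699), np.float64(215.6295543550515)]
```

View pics/w3.png

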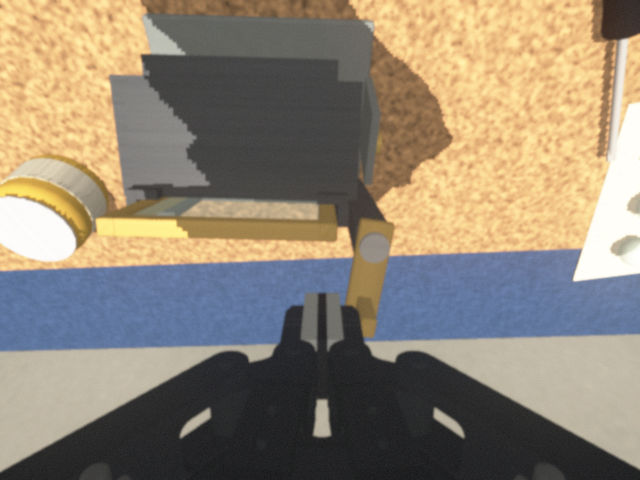

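View pics/s3.png

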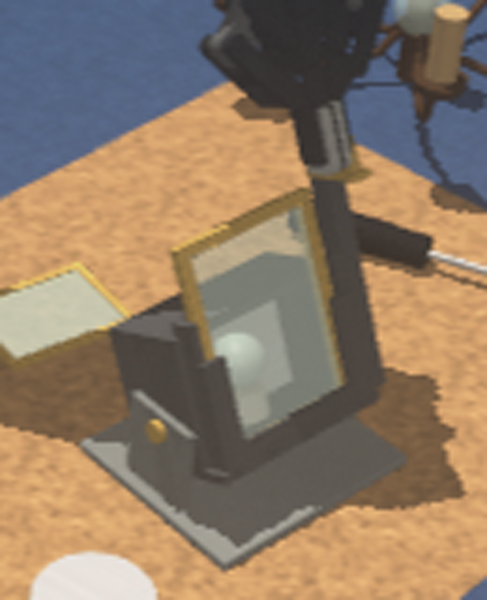

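The tab now points to the front at about 1.45 rad, with the pivot head at (372,247). I'll use this view to check the pane's top-edge ends at (98,~228) and (337,~232).

```bash
python3 - <<'E'
from h import *
c=cam("wrist");f=hf()
for nm,a in dict(pivot=(0,64.5,137),tabend=(34,64.5,137),R_back=(-4,-50,130),R_front=(4,-50,130),L_back=(-4,50,130),L_front=(4,50,130)).items(): print(nm,proj(c,P(f,*a)).round(1))
a=cv2.imread("pics/w3.png")[170:350,80:400];cv2.imwrite("pics/w3z.png",cv2.resize(a,(800,450),interpolation=cv2.INTER_CUBIC))
f=hf();p=P(f,-2,0,270);print(delta(p,toolR(f)))
E
```

```text
pivot [371.5 246.8]
tabend [366.5 322.1]
R_back [ 93.9 225.7]
R_front [ 96.8 244.1]
L_back [335.2 231.5]
L_front [334.6 249.7]
[ 3.0000e-02 -4.3800e-02 -5.4600e-02  7.0000e-04  9.0000e-04  1.5963e+00]
```

View pics/w3z.png

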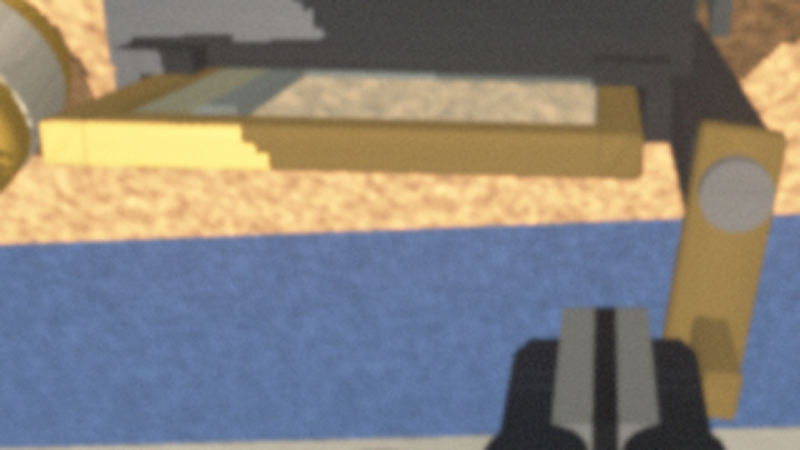

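>>> step_arm([
  [0, 0, -0.03, 0, 0, 0],
  [0, 0, -0.06, 0, 0, 0],
  [0.005, -0.007, -0.07, 0, 0, 0.12],
  [0.01, -0.014, -0.07, 0, 0, 0.24],
  [0.015, -0.02, -0.07, 0, 0, 0.36],
  [0.02, -0.03, -0.07, 0, 0, 0.48],
  [0.025, -0.035, -0.07, 0, 0, 0.6],
  [0.03, -0.044, -0.07, 0, 0, 0.72],
  [0.03, -0.044, -0.07, 0, 0, 0.84],
  [0.03, -0.044, -0.07, 0, 0, 0.96],
  [0.03, -0.044, -0.07, 0, 0, 1.08],
  [0.03, -0.044, -0.07, 0, 0, 1.2],
  [0.03, -0.044, -0.07, 0, 0, 1.32],
  [0.03, -0.044, -0.07, 0, 0, 1.44],
  [0.03, -0.044, -0.07, 0, 0, 1.5963],
  [0.03, -0.044, -0.07, 0, 0, 1.5963],
  [0.03, -0.044, -0.07, 0, 0, 1.5963],
  [0.03, -0.044, -0.07, 0, 0, 1.5963],
])

```text
time: 5.65
eef_pos: [543.2, 173.5, 305.5]
eef_rot: [[0.085, 0.903, 0.421], [0.996, -0.076, -0.037], [-0.002, 0.423, -0.906]]
ft_force: [0.3, 0.3, -0.3]
gripper_width: -0.1
```

```bash
python3 - <<'E'
from h import *
f=hf();p=P(f,-2.5,0.5,270);print(state()["q"].round(2),delta(p,toolR(f)))
im=get_image("wrist");cv2.imwrite("pics/w4.png",im[:,:,::-1])
c=cam("wrist")
for nm,a in dict(pivot=(0,64.5,137),tabend=(34,64.5,137),R_back=(-4,-50,130),R_front=(4,-50,130),L_back=(-4,50,130),L_front=(4,50,130)).items(): print(nm,proj(c,P(f,*a)).round(1))
E
```

```text
[-0.67  0.18  0.24  1.99  0.3   0.61 -0.74] [ 0.0006 -0.0005  0.0151  0.0005  0.0002  0.0038]
pivot [326.5 140.1]
tabend [389.  140.4]
R_back [318.9 321.6]
R_front [331.2 321.7]
L_back [319.2 165.6]
L_front [333.2 165.6]
```

View pics/w4.png

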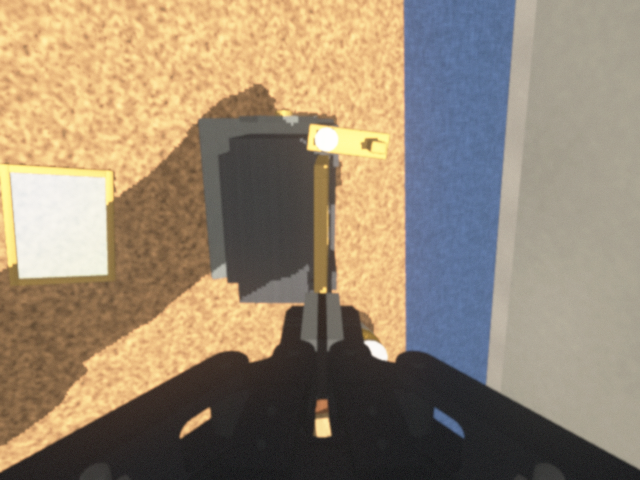

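The tab stays aside. I'll open the gripper, descend to grasp height and close.

>>> step_arm([
  [0.0006, -0.0005, 0.01, 0, 0, 0.004],
  [0.0006, -0.0005, 0.015, 0, 0, 0.004],
  [0.0006, -0.0005, 0.015, 0, 0, 0.004],
  [0.0006, -0.0005, 0.015, 0, 0, 0.004],
  [0.0006, -0.0005, 0.015, 0, 0, 0.004],
  [0.0006, -0.0005, 0.015, 0, 0, 0.004],
  [0.0006, -0.0005, 0.035, 0, 0, 0.004],
  [0.0006, -0.0005, 0.055, 0, 0, 0.004],
  [0.0006, -0.0005, 0.075, 0, 0, 0.004],
  [0.0006, -0.0005, 0.095, 0, 0, 0.004],
  [0.0006, -0.0005, 0.11, 0, 0, 0.004],
  [0.0006, -0.0005, 0.117, 0, 0, 0.004],
  [0.0006, -0.0005, 0.117, 0, 0, 0.004],
  [0.0006, -0.0005, 0.117, 0, 0, 0.004],
], claw=1)

```text
time: 6.87
eef_pos: [592.2, 169.5, 199.4]
eef_rot: [[0.089, 0.903, 0.421], [0.996, -0.08, -0.038], [-0.0, 0.423, -0.906]]
ft_force: [1.3, -0.1, 1.9]
gripper_width: 85.3
```

```bash
python3 - <<'E'
from h import *
s=state();f=hf();d=s["eef_pos"]-f[0];print([d@a for a in f[1:]],s["ft_force"],s["gripper_width"])
im=get_image("scene")[140:300,320:450];cv2.imwrite("pics/s5.png",cv2.resize(im[:,:,::-1],(487,600),interpolation=cv2.INTER_CUBIC))
E
```

```text
[np.float64(-2.336946962001968), np.float64(0.24339686956422035), np.float64(168.18591015291406)] [ 1.30302324 -0.08344542  1.86819029] 85.2517334747328
```

View pics/s5.png

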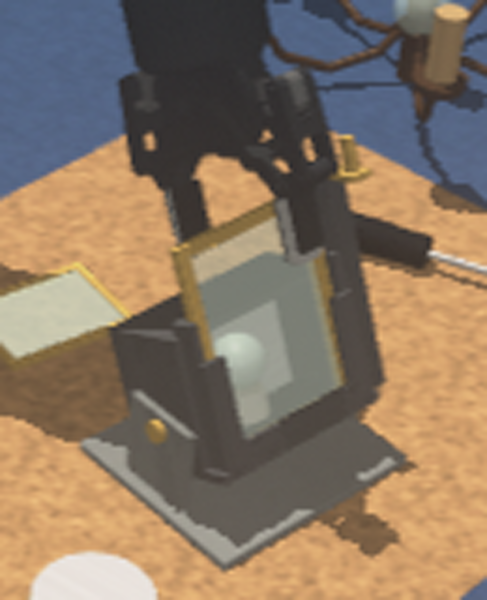

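The open fingers straddle the pane's top edge, with nothing touching the tab. Now I'll close.

>>> step_arm([
  [0, 0, 0, 0, 0, 0],
  [0, 0, 0, 0, 0, 0],
  [0, 0, 0, 0, 0, 0],
  [0, 0, 0, 0, 0, 0],
  [0, 0, 0, 0, 0, 0],
  [0, 0, 0, 0, 0, 0],
  [0, 0, 0, 0, 0, 0],
  [0, 0, 0, 0, 0, 0],
  [0, 0, 0, 0, 0, 0],
  [0, 0, 0, 0, 0, 0],
  [0, 0, 0, 0, 0, 0],
  [0, 0, 0, 0, 0, 0],
], claw=-1, force=50)

```text
time: 7.92
eef_pos: [592.4, 169.5, 199.3]
eef_rot: [[0.089, 0.902, 0.422], [0.996, -0.08, -0.038], [-0.0, 0.423, -0.906]]
ft_force: [1.9, -0.3, 4.9]
gripper_width: 7.5
```

>>> step_arm([
  [0, 0, -0.005, 0, 0, 0],
  [0, 0, -0.012, 0, 0, 0],
  [0, 0, -0.025, 0, 0, 0],
  [0, 0, -0.04, 0, 0, 0],
  [0, 0, -0.055, 0, 0, 0],
  [0, 0, -0.07, 0, 0, 0],
  [0, 0, -0.085, 0, 0, 0],
  [0, 0, -0.1, 0, 0, 0],
  [0, 0, -0.115, 0, 0, 0],
  [0, 0, -0.13, 0, 0, 0],
  [0, 0, -0.145, 0, 0, 0],
  [0, 0, -0.155, 0, 0, 0],
  [0, 0, -0.16, 0, 0, 0],
  [0, 0, -0.16, 0, 0, 0],
  [0, 0, -0.16, 0, 0, 0],
])

```text
time: 9.17
eef_pos: [524.7, 175.4, 343.5]
eef_rot: [[0.089, 0.903, 0.42], [0.996, -0.08, -0.038], [-0.001, 0.422, -0.907]]
ft_force: [0.8, 0.8, -2.0]
gripper_width: 7.1
```

```bash
python3 - <<'E'
from h import *
s=state();print(s["ft_force"],s["gripper_width"],s["q"].round(2))
im=get_image("scene")[60:300,280:480];cv2.imwrite("pics/s6.png",cv2.resize(im[:,:,::-1],(500,600),interpolation=cv2.INTER_CUBIC))
im=get_image("wrist");cv2.imwrite("pics/w6.png",im[:,:,::-1])
E
```

```text
[ 0.83665413  0.84366621 -1.96730413] 7.063217911621127 [-0.69  0.11  0.24  1.98  0.31  0.7  -0.76]
```

View pics/s6.png

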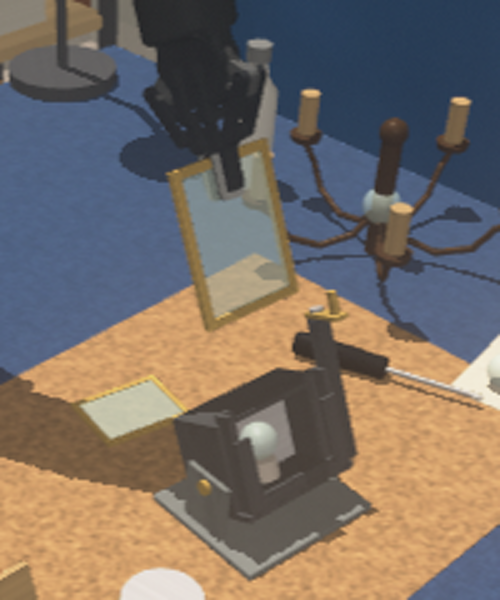

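View pics/w6.png

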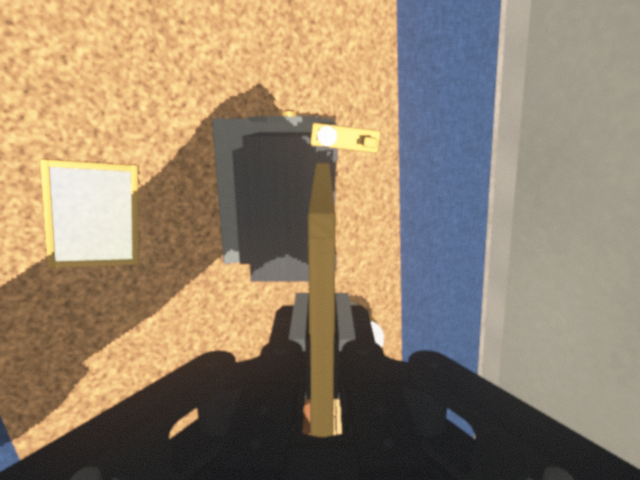

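```bash
python3 - <<'E'
from h import *
s=state();R=np.array(s["eef_rot"]);p=s["eef_pos"];c=cam("scene");t=cam("top");w=cam("wrist")
for nm,a in dict(TR=(-50,4,38),TL=(50,4,38),FR=(-50,4,168),FL=(50,4,168)).items(): print(nm,proj(c,p+R@a).round(1),proj(t,p+R@a).round(1), proj(w,p+R@a).round(1))
im=get_image("scene");cv2.imwrite("pics/s7.png",cv2.resize(im[100:210,330:430][:,:,::-1],(545,600),interpolation=cv2.INTER_CUBIC))
im=get_image("top");cv2.imwrite("pics/t7.png",cv2.resize(im[210:300,200:320][:,:,::-1],(800,600),interpolation=cv2.INTER_CUBIC))
E
```

```text
TR [347.4 129.6] [262.5 257.3] [333.9 483.4]
TL [385.5 115.7] [211.6 251.8] [337.  214.2]
FR [362.6 193.5] [270.8 242.3] [328.2 312.5]
FL [398.4 177.2] [224.8 237.4] [329.  163.4]
```

View pics/s7.png

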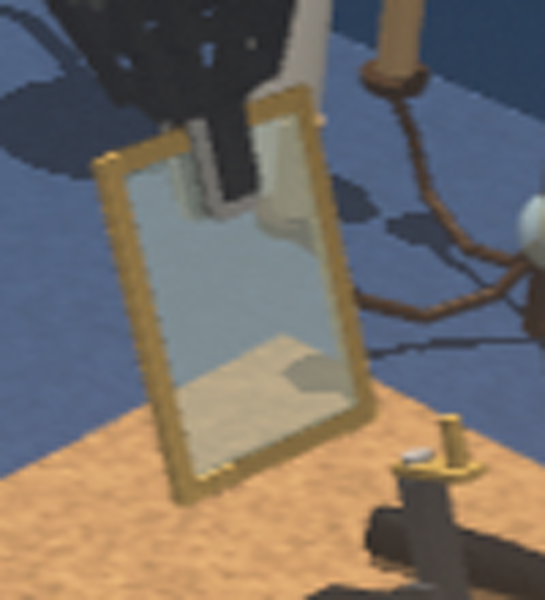

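View pics/t7.png

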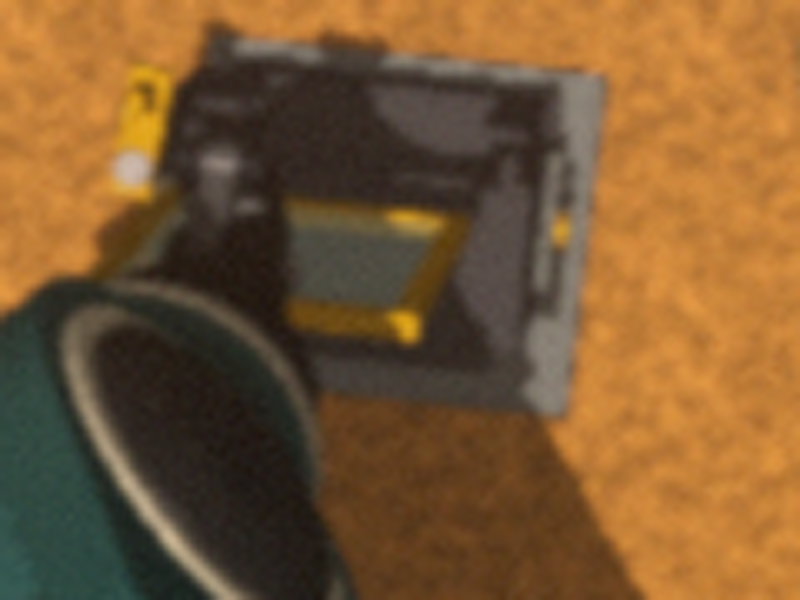

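```bash
python3 - <<'E'
from h import *
f=rf();p=P(f,6,0,280);print(p,delta(p,toolR(f)))
E
```

```text
[ 555.6419366  -155.84500893  286.76605468] [-0.3271  0.0306  0.077   0.0864  0.0184 -0.0412]
```

>>> step_arm([
  [-0.01, 0.001, 0, 0.003, 0, -0.001],
  [-0.03, 0.003, 0, 0.008, 0.002, -0.004],
  [-0.055, 0.005, 0.005, 0.014, 0.003, -0.007],
  [-0.08, 0.008, 0.01, 0.021, 0.005, -0.01],
  [-0.107, 0.01, 0.015, 0.028, 0.006, -0.014],
  [-0.134, 0.012, 0.022, 0.035, 0.008, -0.017],
  [-0.16, 0.015, 0.03, 0.043, 0.009, -0.02],
  [-0.187, 0.018, 0.038, 0.05, 0.011, -0.024],
  [-0.214, 0.02, 0.046, 0.057, 0.012, -0.028],
  [-0.24, 0.023, 0.054, 0.064, 0.014, -0.031],
  [-0.267, 0.025, 0.062, 0.071, 0.015, -0.035],
  [-0.29, 0.027, 0.069, 0.077, 0.017, -0.037],
  [-0.31, 0.029, 0.074, 0.082, 0.018, -0.04],
  [-0.322, 0.03, 0.077, 0.0864, 0.0184, -0.0412],
  [-0.3271, 0.0306, 0.077, 0.0864, 0.0184, -0.0412],
  [-0.3271, 0.0306, 0.077, 0.0864, 0.0184, -0.0412],
  [-0.3271, 0.0306, 0.077, 0.0864, 0.0184, -0.0412],
])

```text
time: 10.78
eef_pos: [555.8, -155.1, 287.2]
eef_rot: [[0.044, 0.939, 0.342], [0.999, -0.041, -0.014], [0.001, 0.343, -0.939]]
ft_force: [-1.0, 0.5, -3.3]
gripper_width: 7.5
```

```bash
python3 - <<'E'
from h import *
s=state();f=rf();print(s["ft_force"],s["gripper_width"],s["q"].round(2)); d=s["eef_pos"]-f[0];print([d@a for a in f[1:]],delta(P(f,6,0,280),toolR(f)))
im=get_image("scene")[180:400,180:380];cv2.imwrite("pics/s8.png",cv2.resize(im[:,:,::-1],(545,600),interpolation=cv2.INTER_CUBIC))
im=get_image("wrist");cv2.imwrite("pics/w8.png",im[:,:,::-1])
c=cam("wrist");q=cam("scene")
# board top corners (rack n=-4, s=78), base corners
for y in(-65,65): print(y,proj(c,P(f,-4,y,78)).round(1),proj(q,P(f,-4,y,78)).round(1))
E
```

```text
[-1.04301442  0.54360073 -3.27409856] 7.528981003634412 [-0.1   0.24  0.4   1.97 -0.29  0.63  0.44]
[np.float64(6.289674839221423), np.float64(0.7487619981351694), np.float64(280.34446315648614)] [-0.0007 -0.0003  0.0003  0.0007 -0.001   0.    ]
-65 [308.5 310.8] [231.7 319.2]
65 [306.7 137.9] [290.7 285.3]
```

View pics/s8.png

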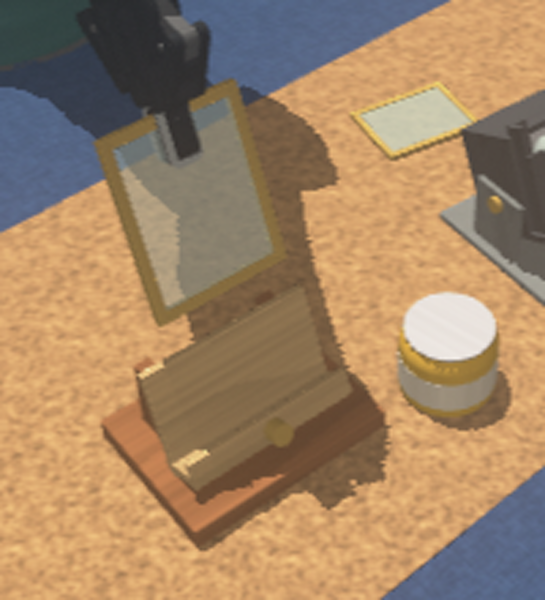

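View pics/w8.png

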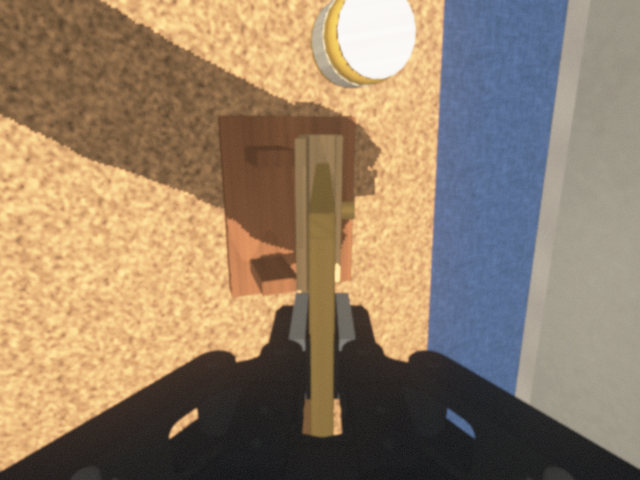

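```bash
python3 - <<'E'
import cv2
a=cv2.imread("pics/w8.png")[105:305,210:400]
cv2.imwrite("pics/w8z.png",cv2.resize(a,(570,600),interpolation=cv2.INTER_CUBIC))
E
```

```text
(no output)
```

View pics/w8z.png

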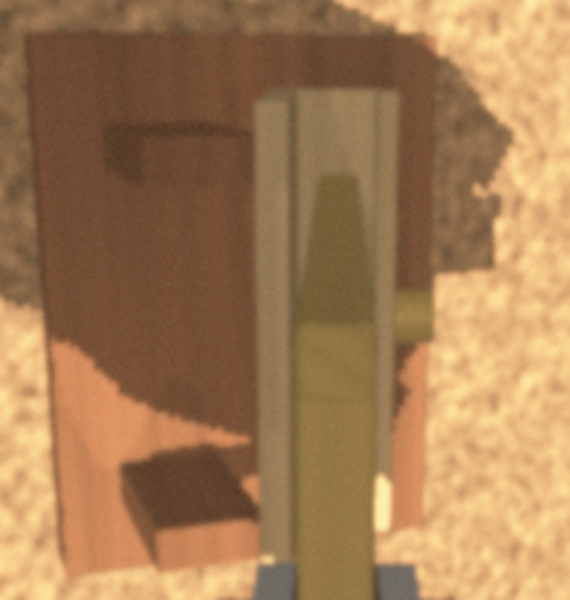

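```bash
python3 - <<'E'
from h import *
f=rf();q=cam("scene");t=cam("top")
for sc,tp in (((582,212),(150,174)),((248,452),(550,203))):
    a=((sc[0]+.5)/6-.5+210,(sc[1]+.5)/6-.5+280);b=((tp[0]+.5)/7.4-.5+345,(tp[1]+.5)/7.4-.5+205)
    X=tri(q,a,t,b);d=X-f[0];print([round(d@e,1) for e in f[1:]])
E
```

```text
[np.float64(24.1), np.float64(65.7), np.float64(21.0)]
[np.float64(22.5), np.float64(-64.7), np.float64(11.2)]
```

>>> step_arm([
  [-0.0007, 0, 0.01, 0, 0, 0],
  [-0.0007, 0, 0.025, 0, 0, 0],
  [-0.0007, 0, 0.04, 0, 0, 0],
  [-0.0007, 0, 0.055, 0, 0, 0],
  [-0.0007, 0, 0.068, 0, 0, 0],
  [-0.0007, 0, 0.078, 0, 0, 0],
  [-0.0007, 0, 0.084, 0, 0, 0],
  [-0.0007, 0, 0.087, 0, 0, 0],
  [-0.0007, 0, 0.088, 0, 0, 0],
  [-0.0007, 0, 0.088, 0, 0, 0],
  [-0.0007, 0, 0.088, 0, 0, 0],
])

```text
time: 11.8
eef_pos: [586.1, -157.7, 205.2]
eef_rot: [[0.044, 0.938, 0.343], [0.999, -0.041, -0.014], [0.001, 0.344, -0.939]]
ft_force: [0.1, 0.1, -2.6]
gripper_width: 7.0
```

```bash
python3 - <<'E'
from h import *
s=state();f=rf();print(s["ft_force"]); d=s["eef_pos"]-f[0];print([d@a for a in f[1:]],"f along s,n",[s["ft_force"]@f[3],s["ft_force"]@f[1]])
im=get_image("scene")[220:390,190:350];cv2.imwrite("pics/s9.png",cv2.resize(im[:,:,::-1],(560,595),interpolation=cv2.INTER_CUBIC))
im=get_image("wrist")[105:305,210:400];cv2.imwrite("pics/w9.png",cv2.resize(im[:,:,::-1],(570,600),interpolation=cv2.INTER_CUBIC))
E
```

```text
[ 0.0727099   0.11795517 -2.61145781]
[np.float64(6.746003442147855), np.float64(-0.5254531183695931), np.float64(192.9542072534402)] f along s,n [np.float64(-2.4770372910395997), np.float64(-0.829787800458567)]
```

View pics/s9.png

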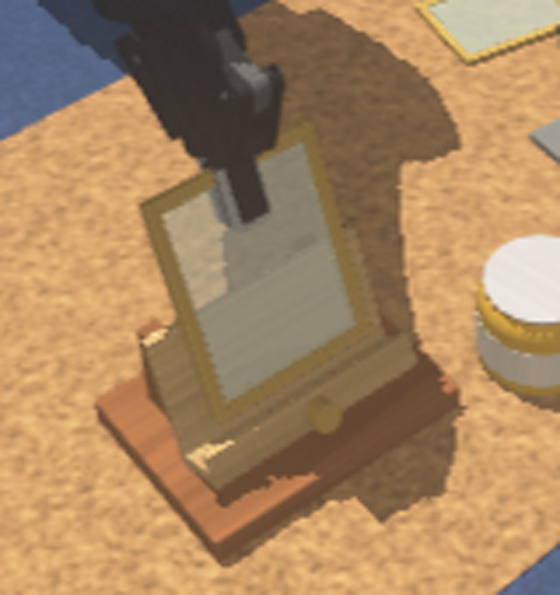

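View pics/w9.png

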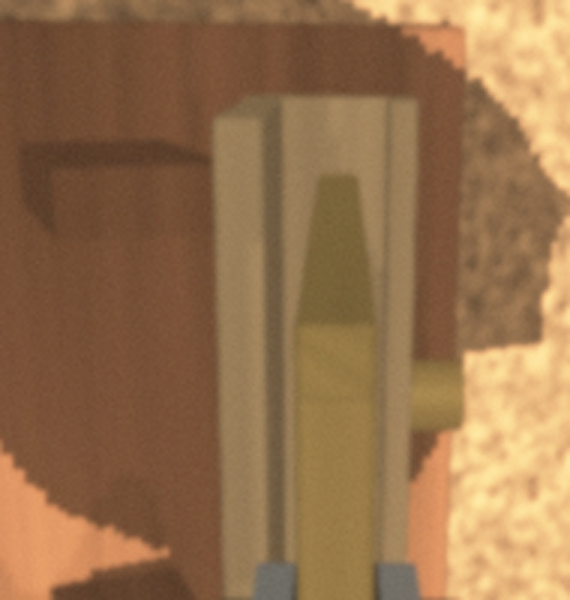

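>>> step_arm([
  [0, 0, 0.0008, 0, 0, 0],
  [0, 0, 0.0016, 0, 0, 0],
  [0, 0, 0.0024, 0, 0, 0],
  [0, 0, 0.003, 0, 0, 0],
  [0, 0, 0.003, 0, 0, 0],
])

```text
time: 12.32
eef_pos: [587.0, -157.6, 201.7]
eef_rot: [[0.044, 0.939, 0.342], [0.999, -0.041, -0.014], [0.001, 0.343, -0.939]]
ft_force: [-0.2, 0.1, -2.4]
gripper_width: 7.3
```

>>> step_arm([
  [0, 0, 0.0008, 0, 0, 0],
  [0, 0, 0.0016, 0, 0, 0],
  [0, 0, 0.0024, 0, 0, 0],
  [0, 0, 0.003, 0, 0, 0],
  [0, 0, 0.003, 0, 0, 0],
])

```text
time: 12.73
eef_pos: [588.0, -157.7, 198.9]
eef_rot: [[0.044, 0.939, 0.342], [0.999, -0.041, -0.014], [0.001, 0.343, -0.939]]
ft_force: [-0.3, -1.0, -2.4]
gripper_width: 7.6
```

>>> step_arm([
  [0, 0, 0.0006, 0, 0, 0],
  [0, 0, 0.0012, 0, 0, 0],
  [0, 0, 0.0018, 0, 0, 0],
  [0, 0, 0.0024, 0, 0, 0],
  [0, 0, 0.0024, 0, 0, 0],
])

```text
time: 13.15
eef_pos: [588.8, -157.7, 196.7]
eef_rot: [[0.044, 0.938, 0.343], [0.999, -0.041, -0.014], [0.001, 0.343, -0.939]]
ft_force: [1.1, 0.5, -2.7]
gripper_width: 7.6
```

>>> step_arm([
  [0, 0, 0.0006, 0, 0, 0],
  [0, 0, 0.0012, 0, 0, 0],
  [0, 0, 0.0018, 0, 0, 0],
  [0, 0, 0.0024, 0, 0, 0],
  [0, 0, 0.0024, 0, 0, 0],
])

```text
time: 13.57
eef_pos: [589.7, -157.8, 194.4]
eef_rot: [[0.044, 0.938, 0.343], [0.999, -0.041, -0.014], [0.001, 0.343, -0.939]]
ft_force: [-0.3, 0.6, -1.9]
gripper_width: 7.1
```

>>> step_arm([
  [0, 0, 0.0005, 0, 0, 0],
  [0, 0, 0.001, 0, 0, 0],
  [0, 0, 0.0015, 0, 0, 0],
  [0, 0, 0.002, 0, 0, 0],
  [0, 0, 0.002, 0, 0, 0],
])

```text
time: 13.98
eef_pos: [590.3, -157.8, 192.5]
eef_rot: [[0.044, 0.938, 0.343], [0.999, -0.041, -0.014], [0.001, 0.343, -0.939]]
ft_force: [0.2, 0.8, -1.9]
gripper_width: 7.4
```

```bash
python3 - <<'E'
from h import *
s=state();f=rf();d=s["eef_pos"]-f[0];print([d@a for a in f[1:]],"f along s,n",[s["ft_force"]@f[3],s["ft_force"]@f[1]])
im=get_image("scene")[260:380,200:330];cv2.imwrite("pics/s10.png",cv2.resize(im[:,:,::-1],(650,600),interpolation=cv2.INTER_CUBIC))
E
```

```text
[np.float64(6.425388108877218), np.float64(-0.38416426083192046), np.float64(179.54317227763457)] f along s,n [np.float64(-1.8118496705230553), np.float64(-0.525697088419041)]
```

View pics/s10.png

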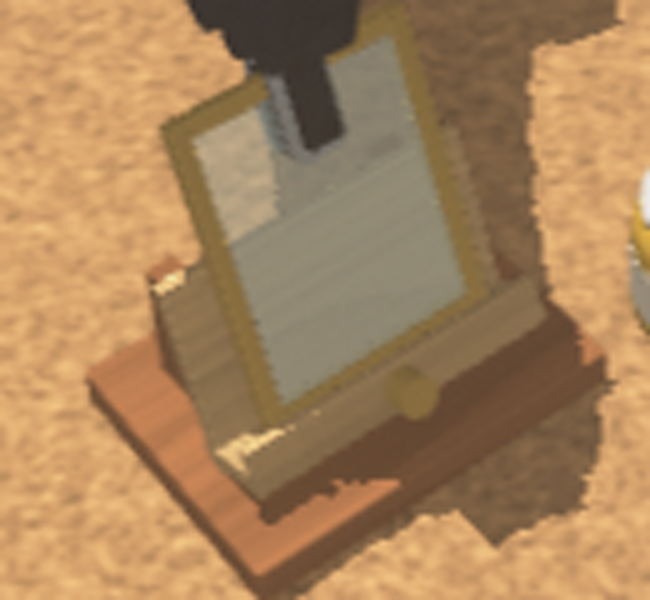

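The foot is now sinking behind the lip and there's no contact yet. I'll go on slowly.

>>> step_arm([
  [0, 0, 0.0005, 0, 0, 0],
  [0, 0, 0.001, 0, 0, 0],
  [0, 0, 0.0015, 0, 0, 0],
  [0, 0, 0.0015, 0, 0, 0],
])

```text
time: 14.37
eef_pos: [590.8, -157.8, 191.1]
eef_rot: [[0.044, 0.938, 0.343], [0.999, -0.041, -0.014], [0.001, 0.343, -0.939]]
ft_force: [-0.1, -0.1, -1.4]
gripper_width: 7.5
```

>>> step_arm([
  [0, 0, 0.0005, 0, 0, 0],
  [0, 0, 0.001, 0, 0, 0],
  [0, 0, 0.0015, 0, 0, 0],
  [0, 0, 0.0015, 0, 0, 0],
])

```text
time: 14.7
eef_pos: [591.4, -157.8, 189.8]
eef_rot: [[0.044, 0.938, 0.343], [0.999, -0.041, -0.014], [0.001, 0.343, -0.939]]
ft_force: [-0.4, -0.7, -1.5]
gripper_width: 7.4
```

>>> step_arm([
  [0, 0, 0.0005, 0, 0, 0],
  [0, 0, 0.001, 0, 0, 0],
  [0, 0, 0.0015, 0, 0, 0],
  [0, 0, 0.0015, 0, 0, 0],
])

```text
time: 15.03
eef_pos: [592.0, -157.8, 189.1]
eef_rot: [[0.044, 0.938, 0.343], [0.999, -0.041, -0.014], [0.001, 0.344, -0.939]]
ft_force: [-7.2, 2.4, 10.9]
gripper_width: 7.3
```

>>> step_arm([
  [0, 0, 0.0005, 0, 0, 0],
  [0, 0, 0.001, 0, 0, 0],
  [0, 0, 0.001, 0, 0, 0],
  [0, 0, 0.001, 0, 0, 0],
])

```text
time: 15.37
eef_pos: [592.4, -157.7, 188.2]
eef_rot: [[0.044, 0.938, 0.343], [0.999, -0.041, -0.014], [0.001, 0.344, -0.939]]
ft_force: [-7.8, 2.9, 13.0]
gripper_width: 7.7
```

Contact. The load is on the high side, so I'll back off slightly before going on.

>>> step_arm([
  [0, 0, -0.0005, 0, 0, 0],
  [0, 0, -0.0008, 0, 0, 0],
  [0, 0, -0.0008, 0, 0, 0],
])

```text
time: 15.62
eef_pos: [592.0, -157.9, 188.2]
eef_rot: [[0.044, 0.938, 0.343], [0.999, -0.041, -0.014], [0.001, 0.343, -0.939]]
ft_force: [-0.5, 0.3, -2.7]
gripper_width: 7.5
```

```bash
python3 - <<'E'
from h import *
s=state();f=rf();d=s["eef_pos"]-f[0];print([d@a for a in f[1:]],"f along s,n",[s["ft_force"]@f[3],s["ft_force"]@f[1]],s["torque"])
E
```

```text
[np.float64(6.457330913459967), np.float64(-0.4424266043387803), np.float64(174.9352575911465)] f along s,n [np.float64(-2.4078373632158594), np.float64(-1.4053357505625412)] [ 0.05142138  0.58167733 -0.04456793]
```

>>> step_arm([
  [0, -0.001, 0, 0, 0, 0],
  [0, -0.002, 0, 0, 0, 0],
  [0, -0.003, 0, 0, 0, 0],
  [0, -0.004, 0, 0, 0, 0],
  [0, -0.0045, 0, 0, 0, 0],
  [0, -0.0045, 0, 0, 0, 0],
])

```text
time: 16.12
eef_pos: [587.6, -157.7, 186.6]
eef_rot: [[0.044, 0.939, 0.342], [0.999, -0.042, -0.014], [0.001, 0.343, -0.939]]
ft_force: [0.2, -0.5, -1.8]
gripper_width: 7.2
```

```bash
python3 - <<'E'
from h import *
s=state();f=rf();d=s["eef_pos"]-f[0];print([d@a for a in f[1:]],"f along s,n",[s["ft_force"]@f[3],s["ft_force"]@f[1]],s["torque"])
im=get_image("wrist")[105:305,210:400];cv2.imwrite("pics/w11.png",cv2.resize(im[:,:,::-1],(570,600),interpolation=cv2.INTER_CUBIC))
E
```

```text
[np.float64(1.7638707472702109), np.float64(-0.45156651078081544), np.float64(174.91767406295926)] f along s,n [np.float64(-1.720943730547716), np.float64(-0.39218268721508026)] [-0.06224176  0.56910563 -0.03073661]
```

View pics/w11.png

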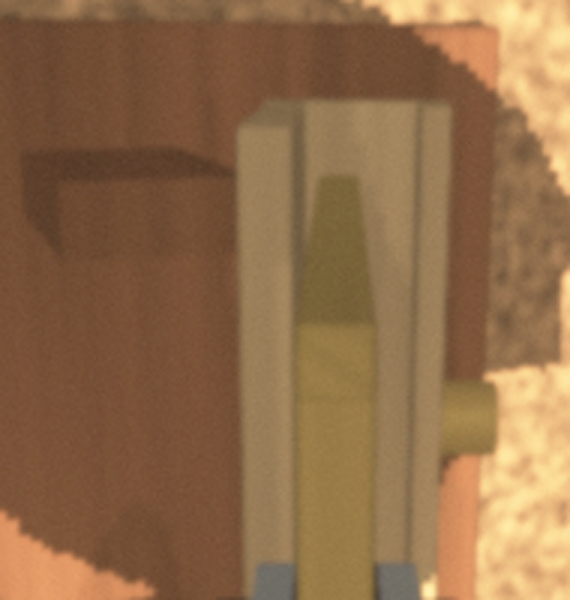

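>>> step_arm([
  [0, -0.0005, 0, 0, 0, 0],
  [0, -0.001, 0, 0, 0, 0],
  [0, -0.0013, 0, 0, 0, 0],
  [0, -0.0013, 0, 0, 0, 0],
])

```text
time: 16.5
eef_pos: [586.4, -157.6, 186.2]
eef_rot: [[0.044, 0.938, 0.343], [0.999, -0.041, -0.014], [0.001, 0.343, -0.939]]
ft_force: [-0.2, 0.8, -1.6]
gripper_width: 7.4
```

Not touching the board yet (n≈0.5). I'll press down in very small steps to set the foot on the ledge again.

>>> step_arm([
  [0, -0.0003, 0.0002, 0, 0, 0],
  [0, -0.0005, 0.0004, 0, 0, 0],
  [0, -0.0005, 0.0004, 0, 0, 0],
])

```text
time: 16.75
eef_pos: [586.4, -157.5, 186.0]
eef_rot: [[0.044, 0.938, 0.343], [0.999, -0.041, -0.014], [0.001, 0.344, -0.939]]
ft_force: [-1.6, 1.3, 4.0]
gripper_width: 7.1
```

>>> step_arm([
  [0, 0, 0, 0, 0, 0],
  [0, 0, 0, 0, 0, 0],
  [0, 0, 0, 0, 0, 0],
])

```text
time: 17.0
eef_pos: [586.4, -157.5, 186.0]
eef_rot: [[0.044, 0.938, 0.343], [0.999, -0.041, -0.014], [0.001, 0.344, -0.939]]
ft_force: [-3.6, 2.6, 6.1]
gripper_width: 7.2
```

```bash
python3 - <<'E'
from h import *
s=state();f=rf();d=s["eef_pos"]-f[0];print([d@a for a in f[1:]],"f along s,n",[s["ft_force"]@f[3],s["ft_force"]@f[1]],s["torque"])
im=get_image("scene")[260:380,200:330];cv2.imwrite("pics/s12.png",cv2.resize(im[:,:,::-1],(650,600),interpolation=cv2.INTER_CUBIC))
E
```

```text
[np.float64(0.4589309858959924), np.float64(-0.32143217345920805), np.float64(174.79830134843138)] f along s,n [np.float64(7.001114393087783), np.float64(-1.3696158094127642)] [0.26923998 0.55707631 0.07993214]
```

View pics/s12.png

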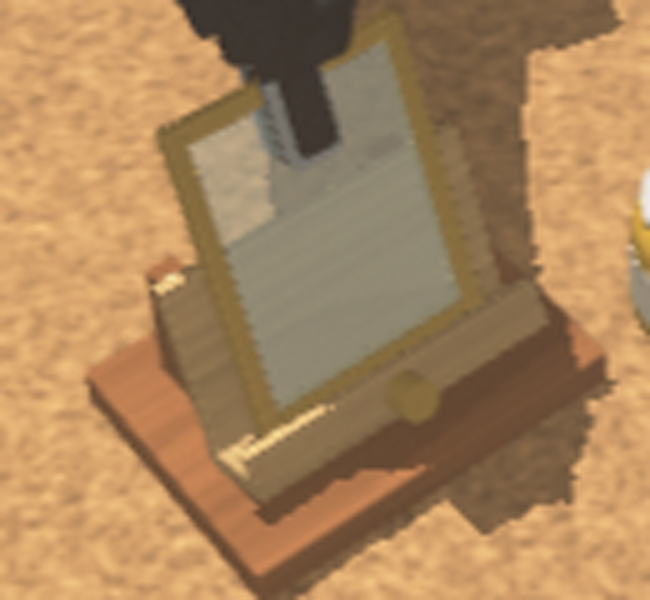

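The foot is on the ledge with about 9 N and the back is within about 0.5 mm of the board. Releasing.

>>> step_arm([
  [0, 0, 0, 0, 0, 0],
  [0, 0, 0, 0, 0, 0],
  [0, 0, 0, 0, 0, 0],
  [0, 0, 0, 0, 0, 0],
  [0, 0, 0, 0, 0, 0],
  [0, 0, 0, 0, 0, 0],
  [0, 0, 0, 0, 0, 0],
  [0, 0, 0, 0, 0, 0],
], claw=1)

```text
time: 17.72
eef_pos: [586.2, -157.6, 185.7]
eef_rot: [[0.044, 0.938, 0.343], [0.999, -0.041, -0.014], [0.001, 0.343, -0.939]]
ft_force: [-0.1, 0.4, 0.4]
gripper_width: 85.4
```

```bash
python3 - <<'E'
from h import *
s=state();print(s["ft_force"],s["gripper_width"])
im=get_image("scene")[220:390,190:350];cv2.imwrite("pics/s13.png",cv2.resize(im[:,:,::-1],(560,595),interpolation=cv2.INTER_CUBIC))
im=get_image("wrist");cv2.imwrite("pics/w13.png",im[:,:,::-1])
E
```

```text
[-0.05497758  0.37620776  0.35558295] 85.41130486781708
```

View pics/s13.png

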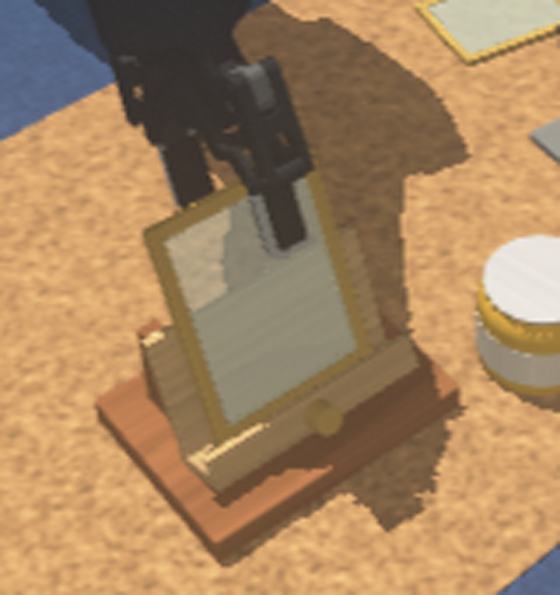

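View pics/w13.png

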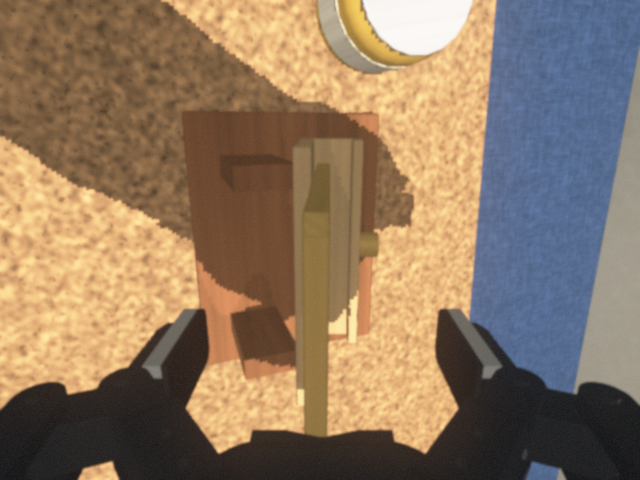

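>>> step_arm([
  [0, 0, -0.01, 0, 0, 0],
  [0, 0, -0.03, 0, 0, 0],
  [0, 0, -0.05, 0, 0, 0],
  [0, 0, -0.07, 0, 0, 0],
  [0, 0, -0.09, 0, 0, 0],
  [0, 0, -0.11, 0, 0, 0],
  [0, 0, -0.13, 0, 0, 0],
  [0, 0, -0.15, 0, 0, 0],
  [0, 0, -0.15, 0, 0, 0],
  [0, 0, -0.15, 0, 0, 0],
  [0, 0, -0.15, 0, 0, 0],
])

```text
time: 18.73
eef_pos: [534.5, -155.3, 326.5]
eef_rot: [[0.044, 0.938, 0.343], [0.999, -0.041, -0.014], [0.001, 0.343, -0.939]]
ft_force: [0.2, -0.9, -0.8]
gripper_width: 85.7
```

```bash
python3 - <<'E'
from h import *
f=rf();c=cam("scene");t=cam("top")
for L in (2,5):
  for nm,a in dict(TR=(4,-50,130+L),TL=(4,50,130+L),FL=(4,50,L),FR=(4,-50,L)).items(): print(L,nm,proj(c,P(f,*a)).round(1),proj(t,P(f,*a)).round(1))
im=get_image("scene");cv2.imwrite("pics/s14f.png",im[:,:,::-1]);im=im[240:380,200:330];cv2.imwrite("pics/s14.png",cv2.resize(im[:,:,::-1],(557,600),interpolation=cv2.INTER_CUBIC))
im=get_image("top");cv2.imwrite("pics/t14.png",im[:,:,::-1])
E
```

```text
2 TR [232.2 290.4] [418.8 246.1]
2 TL [279.4 264.9] [374.  243.3]
2 FL [296.4 323.8] [370.2 235.7]
2 FR [252.9 351. ] [411.  238.3]
5 TR [231.7 288.9] [418.9 246.3]
5 TL [279.  263.5] [374.1 243.4]
5 FL [296.  322.5] [370.3 235.9]
5 FR [252.5 349.7] [411.2 238.4]
```

View pics/s14.png

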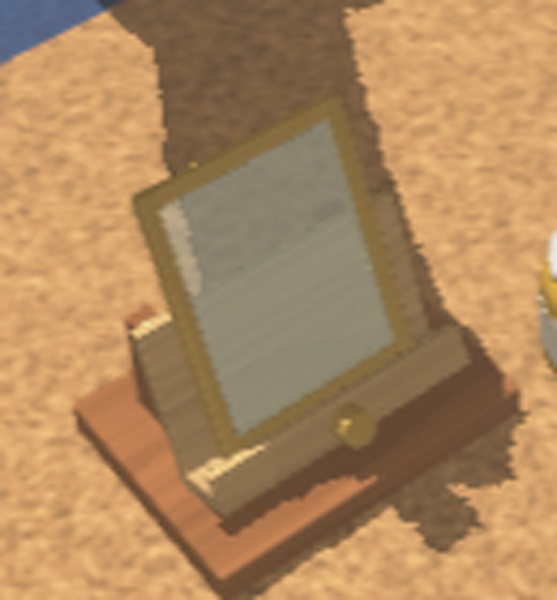

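View pics/t14.png

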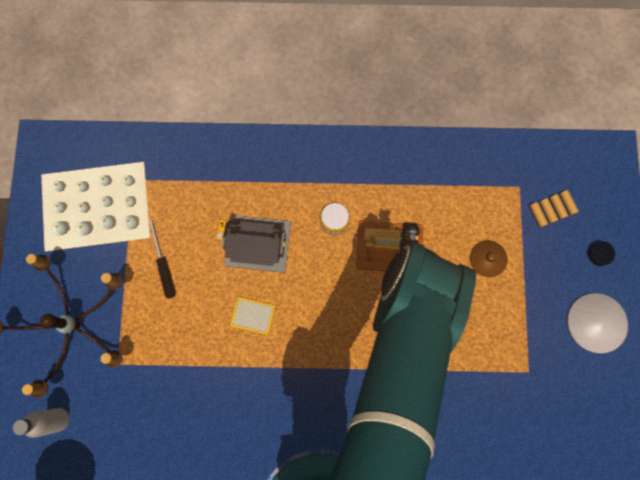

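View pics/s14f.png

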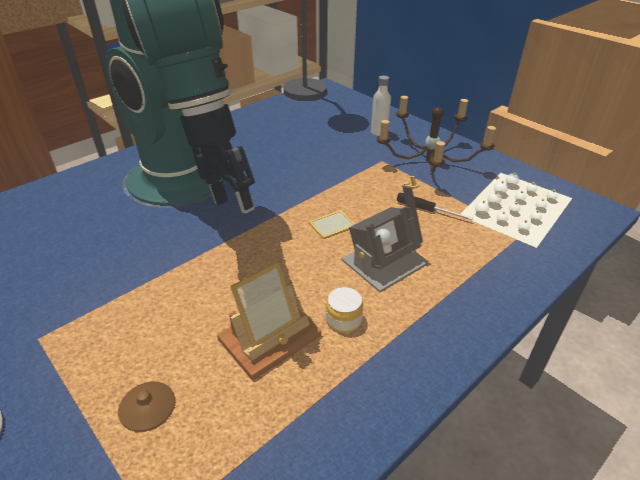

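The pane leans flat, its top corners at (231,287) and (279,263), near the predicted ones. Tin, driver and canopy look unmoved. One last check: whether the ledge slipped, by matching the knob and lip before and after.

```bash
python3 - <<'E'
import cv2,numpy as np
a=cv2.imread("pics/scene0.png",0);b=cv2.imread("pics/s14f.png",0);
for nm,(x,y,w,h) in dict(knob=(273,328,18,18),lipend=(296,310,18,22),base=(300,322,26,22)).items():
    A=cv2.resize(a[y:y+h,x:x+w],None,fx=4,fy=4,interpolation=cv2.INTER_CUBIC);B=cv2.resize(b[y-6:y+h+6,x-6:x+w+6],None,fx=4,fy=4,interpolation=cv2.INTER_CUBIC)
    r=cv2.matchTemplate(B,A,cv2.TM_CCOEFF_NORMED);_,m,_,l=cv2.minMaxLoc(r);print(nm,round(m,2),(l[0]-24)/4,(l[1]-24)/4)
k=[]
for p in("scene0","s8raw"):pass
o=[cv2.resize(cv2.imread(f"pics/{p}.png")[290:370,215:325],(396,288),interpolation=cv2.INTER_CUBIC) for p in("scene0","s14f")]
cv2.imwrite("pics/cmp.png",np.hstack(o))
E
```

```text
knob 0.65 0.25 3.75
lipend 0.73 3.25 0.75
base 0.75 0.25 0.0
```

View pics/cmp.png

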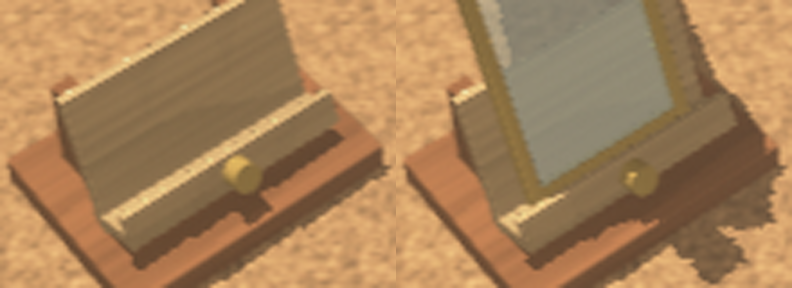

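```bash
python3 - <<'E'
import cv2
def m(a,b,x,y,w,h,k):
    A=a[y:y+h,x:x+w];B=b[y-20:y+h+20,x-20:x+w+20];r=cv2.matchTemplate(B,A,cv2.TM_CCOEFF_NORMED);_,v,_,l=cv2.minMaxLoc(r);return round(v,3),(l[0]-20)/k,(l[1]-20)/k
r=lambda n:cv2.imread(f"pics/{n}.png",0)
for nm,R in dict(knob=(380,360,65,65),lipR=(480,270,75,60),base=(80,350,60,60)).items(): print(nm,m(r("s10"),r("s12"),*R,5))
for nm,R in dict(knob=(300,392,50,45),lipR=(370,330,60,45),base=(95,385,50,45)).items(): print(nm,m(r("s9"),r("s13"),*R,3.5))
from h import *
f=rf();c=cam("scene");print(proj(c,P(f,26,0,8))-proj(c,P(f,26,0,4)))
E
```

```text
knob (0.989, 0.2, 0.8)
lipR (0.76, -0.4, 0.8)
base (1.0, 0.0, 0.0)
knob (0.988, 0.2857142857142857, 0.8571428571428571)
lipR (0.881, -0.2857142857142857, 0.5714285714285714)
base (0.999, 0.0, 0.0)
[-0.54503465 -1.76300818]
```

The ledge moved about 0.85 px, which is roughly 2 mm, so it's inside the 4 mm limit. The pane is at rest and the arm is clear, so I'm handing in.

```bash
python3 -c "
from workcell import *
print(state()['time'],close_job())"
```

```text
the job is handed in; nothing more can be done
18.8333 None
```

The pane is out of the housing and leaning in the middle of the rack, released, and the job was handed in at 18.8 s. The hand-in gave no verdict.

- **Tab:** I swung it to the front by pushing the lug around its pivot. It reads about 1.45 rad in the pictures and still pointed forward in the last one.
- **Pane:** I gripped it at mid top edge and drew it 160 mm up along its slope. I lowered it in small steps until the foot met the ledge, then set the back within about 0.5 mm of the board. I let go with the foot loaded at about 9 N.
- **Last checks:** The pane's top corners appear within about 2 px of where a flat lean at the rack's middle would put them. The gripper read no contact force after release. The tin, screwdriver and canopy look unmoved.
- **Ledge:** On first contact I pressed harder than intended, about 17 N. Matching the knob before and after shows the ledge slipped about 2 mm. That is within the 4 mm limit, but not zero as you asked.

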